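# Turn the rinsed beaker upside down onto the taller drying post

## Robot

A 6-joint arm with a two-finger parallel gripper is mounted at the origin on a cart in front of the work surface, level with it; the furniture and walls round the work are solid. World frame = base frame: x ahead of the robot, y to its left, z up, the work surface at z = 0. Lengths are in m, angles in degrees, forces in N, time in s.
With the tool pointing down it reaches from about 0.25 to 0.725 m from the base axis. Payload 9.7 kg.
Tool frame: the origin (TCP) lies between the finger pads; the fingertips stand 19 mm ahead of it and the grasp point (between the pads) is the TCP; z points along the fingers, y is the line along which they close (so a half turn about z gives the same grasp; the last joint's range is limited). The gripper opens to 85 mm and grips with 20 to 120 N. Pads are 22 mm wide; open, the fingers measure 114 mm over their backs; the gripper's body (76 mm by 85 mm) begins 54 mm behind the grasp point. The pads swing forward as they close: fully open they stand 13 mm farther back than shut.
Start: joints at [72.307, 4.979, 10.078, 95.1, 0, 90], TCP at [0.167, 0.524, 0.221] pointing down, gripper open.
Joint ranges: [-179.16, 179.16], [-48.56, 103.87], [-65.8, 70.77], [-126.05, 130.52], [-82.76, 87.17], [-180, 180]. Speed limits (degrees/s): [127.2, 127.2, 147.25, 180, 180, 180].

## Interface

Orientations are given as [roll, pitch, yaw] about the fixed x, y, z axes, in that order (R = Rz(yaw) Ry(pitch) Rx(roll)).
In Python, from workcell import telemetry, camera, calibration, workorder gives the robot as it stands.
- The arm moves only by the tool play_rows, never from a script. Its argument "increments" is a list of rows, each a list of 3 entries, a list of its own where there are three numbers: the shift along the tool's x, y, z in mm, then the turn, a rotation vector about the tool's x, y, z in degrees, then the closure, from 0 (fully open) to 1 (shut). In form: [[[x, y, z], [ax, ay, az], jaw], ...]. A call has 1 to 20 rows; each row is the pose to reach, as a shift and turn from the pose commanded when the call began, along the tool's axes at that moment; what a row does not reach only later rows make up. A row lasts 1/10 s, in which the tool goes at most 50 mm and 8.59 degrees, less where a joint would pass 70% of its speed; a pose out of reach is approached as far as the arm can. A call with a gripper value outside its range is refused whole. The fingers move at their own pace and stop on an object; "grip_force" is the grip in N (left out, the last holds). Time passes only in rows, so rows that repeat a pose let the fingers close. It gives the time, the measured TCP pose, the force, the opening and the grip force at its end, in the units of the state.
- telemetry.get_obs(): the state, without advancing time (a new reading comes with each control period).
- camera(name): name is "scene" or "top" or "wrist"; returns (picture, depth): 384x512x3 uint8, red, green, blue; 384x512 float32, m along the optical axis (not along the pixel's ray), 0 where there is no reading.
- calibration(name): a dict with "vertical_fov" (degrees; the focal length in pixels is half the picture's height over the tangent of half this angle, whatever the lens; pixels are square), "cx", "cy" (the principal point, pixels), "rvec" (rotation vector, rad) and "tvec" (3), from world to camera coordinates, as OpenCV has them; the wrist camera has in their place "hand_eye" (4x4, takes a point from camera to tool coordinates, whose origin is the TCP and whose axes are the flange's). Camera axes: x right, y down, z forward; pixel columns grow to the right and rows downward; lengths in m; the calibration is good to about 2 mm. A picture is of the moment at which its call begins: read the wrist's pose just before it. calibration takes no time and is no camera call.
- workorder.job_done(): hands the job in; it is judged then, once.
The state is a dict: "time": time; "q": joint angles; "qd": joint speeds; "joint_efforts": joint torques, N m; "ee_pos": TCP position; "tcp_rot": TCP orientation; "wrist_force": force on the tool from outside, world axes, zero at the start; "torque": the same for the moment, N m; "opening": finger opening in m; "grasp_force": force on a finger pad.
Only numpy, scipy, OpenCV 4.12 (cv2) and the standard library are available. Lean on these libraries where they do the work, as an engineer would, in place of code of your own. Each camera call takes 0.05 s, during which the arm holds its last target. There are 200 camera calls.

## Task

A rinsed glass beaker lies on its side in the sloping steel cradle. Turn it upside down and set it over the taller of the two drying posts, so that the post stands inside it and its rim rests level on the ribs of the post's foot, then let go. Leave the bigger beaker that stands on the bench where it is.

Things in the scene. Friction and masses are not known exactly. Their poses are not given: they have to be found in the camera images.
- beaker: The glass beaker to dry: clear, round, 65 mm long, 53 mm across the rim, 48 mm at the bottom, 60 g; inside free to 42 mm across and 63 mm deep. Origin: centre of the closed bottom, outside; +z runs along its axis to the open mouth. It starts on its side on the two rods of a steel cradle; its sides are free down to 15 mm below the axis, to be gripped from above near mid length.
- beaker_mouth (a point): Centre of the mouth of the beaker to dry, in the plane of its rim, 65 mm from its bottom; z points out of the mouth. At the start the mouth faces roughly the robot, 35 degrees below level, a small lip under the rim stopping it (lift it straight up); the axis at mid length is 62 mm above the bench.
- tall_post: The taller of two fixed drying posts: steel disc foot 70 mm across, white upright post 14 mm thick in its middle. Origin: centre of the foot's underside, on the bench; z up. Tops of its three ribs, where the rim rests: 17 mm up, reaching 32 mm from the axis. Round tip: 67 mm up (the other post is alike, but its tip is 35 mm up; either may be the nearer).
- big_beaker: A bigger glass beaker, 63 mm across, 80 mm tall, standing upright on the bench to the left of the cradle, to be left alone. Origin: centre of its underside. Also to the left stands a monitor 0.3 m tall, its near end at x 0.49, y 0.12; beyond the posts is the mask aligner.

How it is judged:
By the outcome, as a careful person would: the job done as asked, in the order asked, and still so for the second after the job is handed in, with the robot touching nothing.
It also fails if it takes over 38 s, if anything falls off the work surface, if the arm or the gripper's body presses on something with over 40 N, if the wrist force passes 120 N, or if a joint passes its speed limit or range.

## Working session

There is one attempt and no reset: what is moved stays moved. The work goes in short steps, Python scripts to look and compute and a tool call to move; the robot and the scene stay as the last step left them, time stands still between calls to the robot, and variables do not carry over. Pictures are saved under pics/ and viewed, at most 10 in all, crops included, and the job is handed in when it is done.

Besides the shell and the picture viewer there is one more tool, called after "Request:" by a JSON object that holds its "method" and its "body". play_rows: Moves the arm, as the interface text tells. Its arguments: {"type":"object","properties":{"increments":{"type":"array"},"grip_force":{"type":"number"}},"required":["increments"]}

```bash
mkdir -p pics; ls; cat > h.py <<'E'
import numpy as np,cv2
from scipy.spatial.transform import Rotation as R
from workcell import telemetry,camera,calibration,workorder
def K(name):
    c=calibration(name); f=192/np.tan(np.radians(c["vertical_fov"])/2); return c,f
def pose():
    o=telemetry.get_obs(); return np.array(o["ee_pos"]),R.from_euler('xyz',o["tcp_rot"],degrees=True)
def cam_to_world(name):
    c,f=K(name)
    if name=="wrist":
        p,r=pose(); T=np.array(c["hand_eye"]); A=r.as_matrix()@T[:3,:3]; return A,r.as_matrix()@T[:3,3]+p
    A=cv2.Rodrigues(np.array(c["rvec"],float))[0].T; return A,-A@np.array(c["tvec"],float).ravel()
def ray(name,uv):
    c,f=K(name);A,o=cam_to_world(name);uv=np.atleast_2d(uv)
    d=np.c_[(uv[:,0]-c["cx"])/f,(uv[:,1]-c["cy"])/f,np.ones(len(uv))]@A.T; return o,d
def onplane(name,uv,z):
    o,d=ray(name,uv); return o+d*((z-o[2])/d[:,2])[:,None]
def cloud(name,dep):
    v,u=np.mgrid[:384,:512]; o,d=ray(name,np.c_[u.ravel(),v.ravel()]); return (o+d*dep.reshape(-1,1)).reshape(384,512,3)
E
python3 - <<'E'
from h import *
print(telemetry.get_obs())
for n in("scene","top"):
    print(n,calibration(n)); p,d=camera(n); np.savez(n+'.npz',p=p,d=d); cv2.imwrite(f'pics/{n}0.png',p[:,:,::-1]); print(cam_to_world(n)[1])
E
```

```text
pics
{'time': 0.0, 'q': array([7.23060083e+01, 5.01005505e+00, 1.00343765e+01, 9.50992494e+01,
       3.02018463e-03, 9.00007306e+01]), 'qd': array([ 0.03150151, -0.01846966, -0.02587564, -0.05060791, -0.0090042 ,
        0.04026605]), 'joint_efforts': array([-1.59951187e-04, -5.20385385e+01,  4.64810371e+01,  1.60354137e-02,
       -4.18831758e-05, -3.93057618e-06]), 'ee_pos': array([0.16707476, 0.52375521, 0.22029241]), 'tcp_rot': array([-1.79925072e+02, -3.01922659e-03,  1.62305274e+02]), 'wrist_force': array([-0.77609558, -0.28878742, -0.35071427]), 'torque': array([-0.01053282, -0.02902267, -0.04057222]), 'grasp_force': 0.0, 'opening': 0.08531318476238088}
scene {'vertical_fov': 53.52230790921139, 'cx': 256.67219343719916, 'cy': 195.5237233353288, 'rvec': array([ 1.96618512, -1.20874284,  0.57314261]), 'tvec': array([-0.29434699,  0.37878234,  0.52895011])}
[-0.02246682 -0.34779092  0.62325047]
top {'vertical_fov': 49.65085467031339, 'cx': 261.13980864137704, 'cy': 187.6415395846585, 'rvec': array([ 2.05256247, -2.17821047,  0.21829482]), 'tvec': array([-0.02875147,  0.55857864,  0.96402202])}
[ 0.35090861 -0.05250894  1.05654208]
```

View pics/scene0.png

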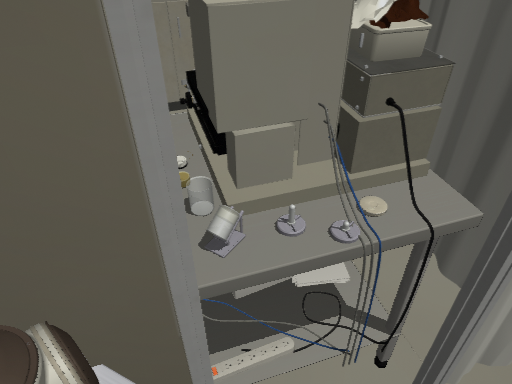

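View pics/top0.png

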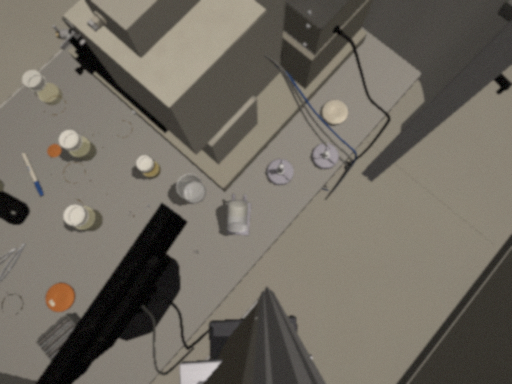

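The scene view shows the beaker in its cradle at about (222,228), the tall post at (291,222), the short one at (345,230) and the big beaker at (200,196). In the top view the beaker is at (237,215) and the posts at (280,172) and (323,156).

```bash
python3 - <<'E'
from h import *
a=np.load('scene.npz');b=np.load('top.npz')
ca=cv2.resize(a['p'][170:270,180:370],None,fx=4,fy=3.0*4/3,interpolation=cv2.INTER_CUBIC)
cb=cv2.resize(b['p'][135:245,165:345],None,fx=4,fy=4,interpolation=cv2.INTER_CUBIC)
cv2.imwrite('pics/c1.png',ca[:,:,::-1]);cv2.imwrite('pics/c2.png',cb[:,:,::-1])
print(onplane('scene',[[291,226],[345,231]],0.012).round(3),onplane('top',[[280,172],[323,156],[237,215]],0.012).round(3))
print(onplane('top',[[237,215]],0.062).round(3))
C=cloud('top',b['d']);
for v in range(190,242,3): print(v,(C[v,237]).round(3))
E
```

```text
[[ 0.594 -0.118  0.012]
 [ 0.634 -0.235  0.012]] [[ 0.603 -0.113  0.012]
 [ 0.64  -0.228  0.012]
 [ 0.498  0.003  0.012]]
[[0.491 0.    0.062]]
190 [0.565 0.001 0.   ]
193 [ 0.557  0.001 -0.001]
196 [0.549 0.001 0.001]
199 [ 0.53  -0.002  0.064]
202 [ 0.52  -0.002  0.077]
205 [ 0.511 -0.002  0.089]
208 [ 0.502 -0.002  0.098]
211 [ 0.495 -0.002  0.098]
214 [ 0.489 -0.001  0.091]
217 [ 0.483 -0.001  0.083]
220 [0.477 0.    0.079]
223 [0.47  0.    0.078]
226 [0.463 0.001 0.071]
229 [0.456 0.002 0.069]
232 [0.455 0.005 0.007]
235 [0.448 0.006 0.004]
238 [0.441 0.006 0.002]
241 [0.433 0.007 0.005]
```

View pics/c1.png

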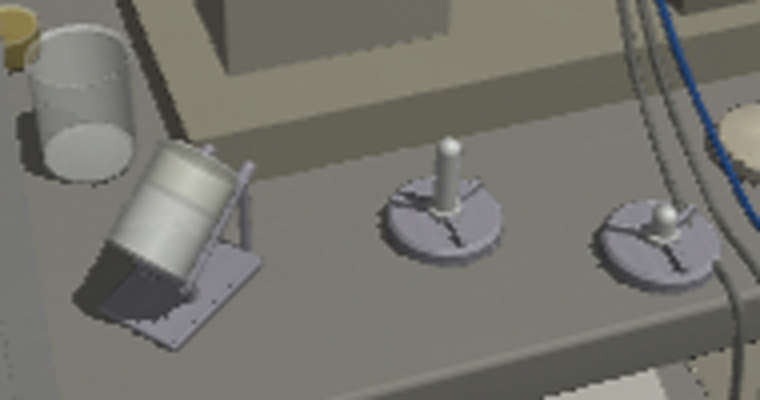

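View pics/c2.png

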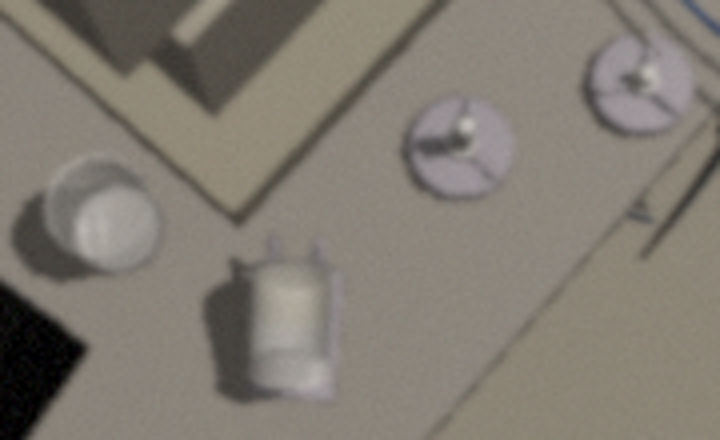

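The crops show the beaker with its mouth toward the robot. The tall post tip is at about scene (292,207) and top (281,168). Next I'll measure precisely and map the heights around the path.

```bash
cat > m.py <<'E'
from h import *
def tri(uv1,uv2):
    o1,d1=ray('scene',uv1);o2,d2=ray('top',uv2);d1=d1[0];d2=d2[0]
    s=np.linalg.lstsq(np.c_[d1,-d2],o2-o1,rcond=None)[0]; a=o1+s[0]*d1;b=o2+s[1]*d2
    return (a+b)/2,np.linalg.norm(a-b)
E
python3 - <<'E'
from m import *
a=np.load('scene.npz');b=np.load('top.npz')
for n,dd,roi in(('scene',a,(180,250,270,315)),('top',b,(150,195,262,297))):
    C=cloud(n,dd['d']);r0,r1,c0,c1=roi;S=C[r0:r1,c0:c1].reshape(-1,3)
    m=np.linalg.norm(S[:,:2]-[.60,-.115],axis=1)<.05;S=S[m]
    f=S[(S[:,2]>.006)&(S[:,2]<.02)]
    t=S[(S[:,2]>.03)]
    print(n,'foot',len(f),f.mean(0).round(4),np.ptp(f,axis=0).round(3),'median z',np.median(f[:,2]).round(4))
    print(' post',len(t),t.mean(0).round(4),t.max(0).round(4), t.min(0).round(4))
    # lavender mask circle
    p=cv2.GaussianBlur(dd['p'],(3,3),0).astype(int); mk=((p[...,2]-p[...,0]>-2)&(p.sum(2)>330)).astype(np.uint8)
    M=np.zeros_like(mk);M[r0:r1,c0:c1]=mk[r0:r1,c0:c1]
    cs=max(cv2.findContours(M,0,1)[0],key=cv2.contourArea); print(' ell',cv2.fitEllipse(cv2.convexHull(cs)),cv2.contourArea(cs))
C=cloud('top',b['d'])
# beaker points
S=C[192:240,215:260].reshape(-1,3);S=S[(S[:,2]>.035)&(S[:,2]<.12)]
print('beaker',len(S),S.min(0).round(3),S.max(0).round(3))
for x in np.arange(.45,.54,.01):
    q=S[abs(S[:,0]-x)<.005]
    if len(q)>4: print(round(x,3),len(q),q[:,1].min().round(4),q[:,1].max().round(4),q[:,1].mean().round(4),np.percentile(q[:,2],95).round(4))
# height map
H=np.zeros((16,22));P=C.reshape(-1,3);P=P[b['d'].ravel()>0]
i=((P[:,0]+.0)/.05).astype(int);j=((.65-P[:,1])/.05).astype(int);ok=(i>=0)&(i<16)&(j>=0)&(j<22)&(P[:,0]>=0)
np.maximum.at(H,(i[ok],j[ok]),P[ok,2])
print('rows x from .75 down to 0; cols y .625 down')
for k in range(15,-1,-1): print('%.3f'%(k*.05+.025),' '.join('%3d'%(v*100) for v in H[k]))
E
```

```text
scene foot 435 [ 0.5977 -0.1149  0.012 ] [0.069 0.068 0.014] median z 0.0117
 post 83 [ 0.6005 -0.1138  0.0506] [ 0.6107 -0.1063  0.0692] [ 0.5956 -0.1194  0.0301]
 ell ((290.5218505859375, 220.7193145751953), (24.74346923828125, 31.355409622192383), 131.39035034179688) 322.5
top foot 498 [ 0.6048 -0.1137  0.0122] [0.068 0.068 0.014] median z 0.012
 post 40 [ 0.6039 -0.1137  0.0561] [ 0.6109 -0.1074  0.0714] [ 0.5995 -0.1202  0.0304]Traceback (most recent call last):
  File "<stdin>", line 13, in <module>
ValueError: max() iterable argument is empty
```

```bash
python3 - <<'E'
from m import *
a=np.load('scene.npz');b=np.load('top.npz')
C=cloud('top',b['d'])
for n,dd,roi in(('top',b,(192,240,215,262)),('scene',a,(195,262,195,248))):
    C=cloud(n,dd['d']);S=C[roi[0]:roi[1],roi[2]:roi[3]].reshape(-1,3);S=S[(S[:,2]>.035)&(S[:,2]<.12)&(S[:,1]<.05)&(S[:,1]>-.06)&(S[:,0]<.56)&(S[:,0]>.42)]
    print('beaker',n,len(S))
    for x in np.arange(.44,.54,.01):
        q=S[abs(S[:,0]-x)<.005]
        if len(q)>4: print(round(x,3),len(q),q[:,1].min().round(4),q[:,1].max().round(4),q[:,1].mean().round(4),np.percentile(q[:,2],95).round(4))
H=np.zeros((16,22));C=cloud('top',b['d']);P=C.reshape(-1,3);P=P[b['d'].ravel()>0]
i=((P[:,0]+.0)/.05).astype(int);j=((.65-P[:,1])/.05).astype(int);ok=(i>=0)&(i<16)&(j>=0)&(j<22)&(P[:,0]>=0)
np.maximum.at(H,(i[ok],j[ok]),P[ok,2])
print('cols y .625 down')
for k in range(15,-1,-1): print('%.3f'%(k*.05+.025),' '.join('%3d'%(v*100) for v in H[k]))
A,o=cam_to_world('top');c,f=K('top');v=A.T@(pose()[0]-o);print(v[:2]/v[2]*f+[c['cx'],c['cy']])
E
```

```text
beaker top 678
0.45 24 -0.017 0.0138 -0.0016 0.0687
0.46 86 -0.022 0.0266 0.0011 0.0727
0.47 99 -0.023 0.0262 0.0003 0.0791
0.48 95 -0.0237 0.0258 -0.0005 0.0868
0.49 86 -0.0245 0.0216 -0.0017 0.0934
0.5 100 -0.0274 0.0209 -0.0047 0.0992
0.51 75 -0.028 0.0198 -0.0031 0.097
0.52 57 -0.0279 0.0195 -0.0043 0.0838
0.53 37 -0.0237 0.0129 -0.0059 0.0698
0.54 19 -0.024 0.0104 -0.0035 0.0683
beaker scene 757
0.45 52 -0.0196 0.023 -0.0007 0.0689
0.46 117 -0.0221 0.0235 -0.0037 0.0742
0.47 134 -0.0227 0.0298 -0.005 0.0808
0.48 127 -0.0235 0.0234 -0.0072 0.0875
0.49 136 -0.0247 0.0207 -0.0085 0.0934
0.5 111 -0.0266 0.0185 -0.0109 0.0984
0.51 34 -0.0269 0.0164 -0.0199 0.0928
0.52 7 -0.0218 -0.0192 -0.0202 0.0576
0.53 27 -0.0228 -0.0166 -0.0198 0.0658
0.54 12 -0.0226 0.0103 -0.0041 0.0668
cols y .625 down
0.775   0   0   0   0   0   0   0  42  47  52   0  50  51  47  47  22  14   7   1  13   6   1
0.725   0   0   0   0  10  10   0   0  47  54  55  54  51  47  47   5  13   7   3   1   0   1
0.675   0   1   1   0  11  11   0   0   7  47  54  54  47  47   4   4   0   4   2   1   0   0
0.625   2   0 
[... 535 characters left out ...]
 0   0   0   0
0.325   0   0   0   1   1   0   0  30  30  29   0   0   0   0   0   0   0   0   0   0   0   0
0.275   0   0   0   1   6   6   0  30  30   5   1   0   0  74  82   0   0   0   0   0   0   0
0.225   0   0   0   6   6   6  30  30  23   1   1   0  44  63   0   0   0   0   0   0   0   0
0.175   0   0   0   5   6  15  30   0   1   0   0  22  41   0   0   0   0   0   0   0   0   0
0.125   0   0   0   0   0  12   0   0   1   0   0  19   0   0   0   0   0   0   0   0   0   0
0.075   0   0   0   0   0   0   0   0   0   0   0   0   0   0   0   0   0   0   0   0   0   0
0.025   0   0   0   0   0   0   0   0   0   0   0   0   0   0   0   0   0   0   0   0   0   0
[-39.12642888 391.42979348]
```

```bash
python3 - <<'E'
from m import *
a=np.load('scene.npz');b=np.load('top.npz')
C=cloud('top',b['d'])
for v in range(288,384,12): print(v,[(u,*C[v,u].round(2).tolist()) for u in range(210,330,15) if C[v,u,2]>.1 and b['d'][v,u]>0])
C=cloud('scene',a['d'])
print('scene')
for v in range(5,384,50): print(v,[(u,*C[v,u].round(2).tolist(),a['d'][v,u].round(2)) for u in (20,60,100,120,140,165,180)])
E
```

```text
288 []
300 [(270, 0.29, -0.07, 0.12)]
312 [(270, 0.29, -0.06, 0.35), (285, 0.27, -0.1, 0.14)]
324 [(255, 0.25, -0.03, 0.2), (270, 0.28, -0.06, 0.49), (285, 0.28, -0.08, 0.49)]
336 [(255, 0.26, -0.04, 0.38), (270, 0.28, -0.06, 0.58), (285, 0.29, -0.07, 0.65)]
348 [(240, 0.21, 0.0, 0.18), (255, 0.26, -0.04, 0.5), (270, 0.27, -0.06, 0.6), (285, 0.29, -0.07, 0.72), (300, 0.28, -0.09, 0.63)]
360 [(240, 0.22, -0.01, 0.35), (255, 0.27, -0.04, 0.62), (270, 0.27, -0.05, 0.65), (285, 0.29, -0.06, 0.75), (300, 0.28, -0.08, 0.72)]
372 [(225, 0.18, 0.02, 0.28), (240, 0.22, -0.01, 0.46), (255, 0.27, -0.04, 0.67), (270, 0.27, -0.05, 0.7), (285, 0.29, -0.06, 0.78), (300, 0.29, -0.07, 0.78), (315, 0.27, -0.09, 0.71)]
scene
5 [(20, 0.2, -0.01, 0.55, np.float32(0.32)), (60, 0.22, -0.03, 0.55, np.float32(0.33)), (100, 0.24, -0.05, 0.55, np.float32(0.34)), (120, 0.25, -0.08, 0.55, np.float32(0.33)), (140, 0.26, -0.09, 0.55, np.float32(0.34)), (165, 2.27, 1.55, 0.02, np.float32(2.65)), (180, 2.33, 1.47, 0.01, np.float32(2.67))]
55 [(20, 0.19, 0.0, 0.51, np.float32(0.34)), (60, 0.21, -0.02, 0.51, np.float3
[... 1369 characters left out ...]
65, 0.24, -0.07, 0.23, np.float32(0.52)), (180, 0.26, -0.08, 0.22, np.float32(0.54))]
305 [(20, 0.11, 0.08, 0.19, np.float32(0.51)), (60, 0.14, 0.05, 0.17, np.float32(0.54)), (100, 0.17, 0.02, 0.15, np.float32(0.56)), (120, 0.19, -0.0, 0.14, np.float32(0.58)), (140, 0.21, -0.02, 0.13, np.float32(0.59)), (165, 0.24, -0.05, 0.11, np.float32(0.61)), (180, 0.24, -0.07, 0.12, np.float32(0.6))]
355 [(20, 0.05, -0.03, 0.25, np.float32(0.4)), (60, 0.07, -0.05, 0.22, np.float32(0.43)), (100, 0.15, 0.04, 0.02, np.float32(0.63)), (120, 0.17, 0.02, 0.01, np.float32(0.65)), (140, 0.19, -0.0, -0.01, np.float32(0.66)), (165, 0.22, -0.03, -0.03, np.float32(0.69)), (180, 0.24, -0.05, -0.04, np.float32(0.7))]
```

```bash
python3 - <<'E'
from m import *
p,d=camera('wrist');np.savez('wrist0.npz',p=p,d=d)
b=np.load('top.npz')['d'];a=np.load('scene.npz')['d']
f=lambda d:cv2.applyColorMap((np.clip(d/1.5,0,1)*255).astype(np.uint8),cv2.COLORMAP_JET)
im=np.vstack([np.hstack([p[:,:,::-1],f(d)]),np.hstack([f(a),f(b)])])
cv2.imwrite('pics/w0.png',cv2.resize(im,(780,585)));print(calibration('wrist'))
C=cloud('top',b)
for v in range(290,384,15): print(v,[(u,*C[v,u].round(2).tolist()) for u in range(150,270,12)])
E
```

```text
{'vertical_fov': 67.75823714647065, 'cx': 250.09689793174314, 'cy': 194.15598748151427, 'hand_eye': array([[-5.25379535e-04, -9.59959514e-01, -2.80138280e-01,
         7.13293830e-02],
       [ 9.99999862e-01, -5.12741302e-04, -1.18400709e-04,
        -6.05308093e-05],
       [-2.99785790e-05, -2.80138303e-01,  9.59959650e-01,
        -1.52208466e-01],
       [ 0.00000000e+00,  0.00000000e+00,  0.00000000e+00,
         1.00000000e+00]])}
290 [(150, 0.33, 0.2, 0.09), (162, 0.32, 0.2, 0.01), (174, 0.32, 0.17, 0.01), (186, 0.32, 0.14, 0.0), (198, 0.32, 0.11, -0.0), (210, 0.32, 0.08, 0.0), (222, 0.32, 0.05, 0.0), (234, 0.29, 0.07, -0.8), (246, 0.28, 0.02, -0.8), (258, 0.28, -0.03, -0.8)]
305 [(150, 0.29, 0.22, 0.02), (162, 0.29, 0.2, 0.01), (174, 0.29, 0.16, 0.04), (186, 0.28, 0.14, 0.0), (198, 0.28, 0.11, -0.0), (210, 0.28, 0.08, -0.0), (222, 0.23, 0.13, -0.8), (234, 0.22, 0.08, -0.8), (246, 0.22, 0.03, -0.8), (258, 0.25, -0.03, -0.28)]
320 [(150, 0.26, 0.22, 0.01), (162, 0.25, 0.2, -0.0), (174, 0.25, 0.17, 0.0), (186, 0.25, 0.14, -0.0), (198, 0.25, 0.11, 0.0), (210, 0.17, 0.18, -0.79),
[... 429 characters left out ...]
7, -0.0), (186, 0.05, 0.29, -0.81), (198, 0.05, 0.24, -0.8), (210, 0.06, 0.17, -0.7), (222, 0.12, 0.09, -0.35), (234, 0.19, 0.02, 0.09), (246, 0.22, -0.02, 0.31), (258, 0.27, -0.04, 0.58)]
365 [(150, 0.15, 0.23, 0.0), (162, 0.15, 0.2, -0.0), (174, 0.13, 0.19, -0.09), (186, 0.15, 0.14, 0.0), (198, 0.14, 0.11, -0.0), (210, 0.14, 0.09, 0.0), (222, 0.16, 0.05, 0.11), (234, 0.2, 0.0, 0.33), (246, 0.25, -0.03, 0.55), (258, 0.27, -0.04, 0.66)]
380 [(150, 0.12, 0.23, 0.0), (162, -0.06, 0.39, -0.79), (174, -0.07, 0.34, -0.81), (186, 0.11, 0.14, -0.0), (198, 0.11, 0.11, 0.0), (210, 0.14, 0.07, 0.12), (222, 0.18, 0.02, 0.34), (234, 0.21, -0.01, 0.47), (246, 0.25, -0.03, 0.63), (258, 0.27, -0.04, 0.71)]
```

View pics/w0.png

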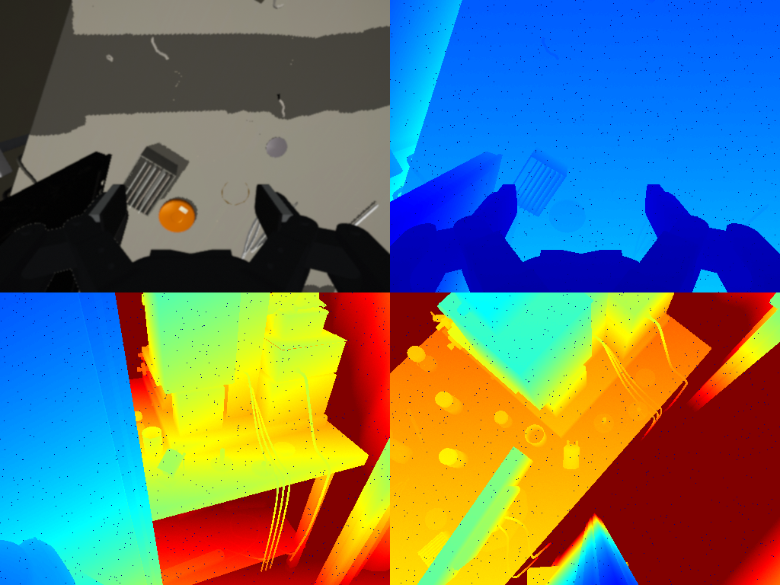

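```bash
python3 - <<'E'
from m import *
d=np.load('wrist0.npz')['d'];C=cloud('wrist',d)
for v in range(3,260,20): print(v,[(u,*C[v,u].round(2).tolist()) for u in range(3,110,15)])
E
```

```text
3 [(3, -0.1, 0.31, -0.01), (18, -0.11, 0.31, -0.03), (33, -0.11, 0.32, -0.05), (48, -0.12, 0.33, -0.07), (63, -0.13, 0.33, -0.1), (78, -0.13, 0.34, -0.13), (93, -0.14, 0.35, -0.17), (108, -0.06, 0.43, 0.0)]
23 [(3, -0.09, 0.3, -0.01), (18, -0.09, 0.3, -0.03), (33, -0.1, 0.3, -0.06), (48, -0.1, 0.31, -0.08), (63, -0.11, 0.32, -0.11), (78, -0.11, 0.32, -0.15), (93, -0.05, 0.4, 0.0), (108, -0.04, 0.42, -0.0)]
43 [(3, -0.07, 0.28, -0.02), (18, -0.07, 0.28, -0.04), (33, -0.08, 0.29, -0.06), (48, -0.08, 0.29, -0.09), (63, -0.09, 0.3, -0.12), (78, -0.09, 0.3, -0.16), (93, -0.03, 0.39, -0.0), (108, -0.02, 0.41, 0.0)]
63 [(3, -0.05, 0.26, -0.03), (18, -0.06, 0.26, -0.05), (33, -0.06, 0.27, -0.07), (48, -0.06, 0.27, -0.11), (63, -0.07, 0.28, -0.14), (78, -0.02, 0.37, 0.0), (93, -0.01, 0.38, 0.0), (108, -0.0, 0.4, 0.0)]
83 [(3, -0.03, 0.24, -0.03), (18, -0.04, 0.24, -0.06), (33, -0.04, 0.25, -0.08), (48, -0.04, 0.25, -0.12), (63, -0.04, 0.25, -0.15), (78, 0.0, 0.35, -0.0), (93, 0.01, 0.37, -0.0), (108, 0.02, 0.39, -0.0)]
103 [(3, -0.01, 0.22, -0.04), (18, -0.02, 0.22, -0.07), (33, -0.02, 0.22, 
[... 810 characters left out ...]
.26, -0.0), (63, 0.11, 0.28, -0.0), (78, 0.12, 0.3, -0.0), (93, 0.12, 0.32, -0.0), (108, 0.13, 0.33, -0.0)]
203 [(3, 0.11, 0.16, -0.03), (18, 0.12, 0.08, -0.13), (33, 0.12, 0.23, 0.0), (48, 0.13, 0.24, -0.0), (63, 0.14, 0.26, -0.0), (78, 0.14, 0.28, -0.0), (93, 0.15, 0.3, -0.0), (108, 0.16, 0.32, -0.0)]
223 [(3, 0.14, 0.16, -0.01), (18, 0.16, 0.05, -0.15), (33, 0.15, 0.22, 0.01), (48, 0.16, 0.23, -0.0), (63, 0.16, 0.25, -0.0), (78, 0.17, 0.27, -0.0), (93, 0.15, 0.37, 0.12), (108, 0.16, 0.38, 0.12)]
243 [(3, 0.19, 0.02, -0.13), (18, 0.17, 0.17, -0.0), (33, 0.18, 0.19, -0.0), (48, 0.15, 0.36, 0.17), (63, 0.15, 0.37, 0.16), (78, 0.16, 0.38, 0.16), (93, 0.16, 0.38, 0.15), (108, 0.1, 0.55, 0.37)]
```

The wrist view shows the monitor (dark wedge, lower left) and a dark plane at upper left. A tall panel on x+y≈0.2 seems to stand between the base and the bench. I'll raise the tool and tilt the wrist camera to see how far the panel extends before crossing.

Request:
{"method": "play_rows", "body": {"increments": [[[0,0,-40],[8,0,0],0],[[0,0,-80],[16,0,0],0],[[0,0,-120],[24,0,0],0],[[0,0,-160],[30,0,0],0],[[0,0,-200],[30,0,0],0],[[0,0,-200],[30,0,0],0],[[0,0,-200],[30,0,0],0]]}}

```text
time: 0.85
ee_pos: [0.1502, 0.4708, 0.2941]
tcp_rot: [-152.9, -0.0, 162.3]
wrist_force: [-0.3, -0.0, 0.4]
opening: 0.0854
grasp_force: 0.0
```

```bash
python3 - <<'E'
from m import *
o=telemetry.get_obs();print(o['q'].round(1),o['ee_pos'],o['tcp_rot'])
C0=cam_to_world('wrist')
p,d=camera('wrist');np.savez('wrist1.npz',p=p,d=d);C=cloud('wrist',d);print(C0[1])
p2,d2=camera('scene')
f=lambda d:cv2.applyColorMap((np.clip(d/1.5,0,1)*255).astype(np.uint8),cv2.COLORMAP_JET)
im=np.vstack([np.hstack([p[:,:,::-1],f(d)]),np.hstack([p2[:,:,::-1],f(d2)])])
cv2.imwrite('pics/w1.png',cv2.resize(im,(780,585)))
for v in range(3,384,30): print(v,[(u,*C[v,u].round(2).tolist()) for u in range(3,200,25)])
E
```

```text
[ 72.3  28.1  41.5 130.4   0.   90. ] [0.15018438 0.47075614 0.29407884] [-1.52899921e+02 -4.38790051e-04  1.62305109e+02]
[0.10338297 0.55873554 0.42950136]
3 [(3, -0.08, 0.29, 0.28), (28, -0.08, 0.29, 0.26), (53, -0.09, 0.29, 0.24), (78, -0.09, 0.3, 0.21), (103, -0.1, 0.3, 0.19), (128, -0.1, 0.31, 0.16), (153, -0.11, 0.32, 0.12), (178, -0.12, 0.33, 0.08)]
33 [(3, -0.06, 0.27, 0.28), (28, -0.06, 0.27, 0.26), (53, -0.07, 0.27, 0.24), (78, -0.07, 0.28, 0.21), (103, -0.07, 0.28, 0.18), (128, -0.08, 0.29, 0.15), (153, -0.09, 0.29, 0.11), (178, -0.09, 0.3, 0.07)]
63 [(3, -0.04, 0.25, 0.28), (28, -0.04, 0.25, 0.26), (53, -0.04, 0.25, 0.23), (78, -0.05, 0.26, 0.2), (103, -0.05, 0.26, 0.17), (128, -0.05, 0.26, 0.14), (153, -0.06, 0.27, 0.1), (178, -0.06, 0.27, 0.05)]
93 [(3, -0.02, 0.23, 0.28), (28, -0.02, 0.23, 0.25), (53, -0.02, 0.23, 0.23), (78, -0.02, 0.23, 0.2), (103, -0.02, 0.23, 0.17), (128, -0.03, 0.23, 0.13), (153, -0.03, 0.24, 0.08), (178, 0.1, 0.56, 0.43)]
123 [(3, 0.0, 0.2, 0.27), (28, 0.0, 0.2, 0.25), (53, 0.0, 0.2, 0.22), (78, 0.01, 0.2, 0.19), (103, 0.01, 0.2, 0.16), (128, 0.
[... 953 characters left out ...]
.15), (103, 0.26, -0.04, 0.1), (128, 0.13, 0.46, 0.37), (153, 0.14, 0.45, 0.35), (178, 0.2, 0.34, 0.24)]
303 [(3, 0.22, -0.01, 0.27), (28, 0.13, 0.45, 0.39), (53, 0.13, 0.45, 0.39), (78, 0.14, 0.45, 0.38), (103, 0.14, 0.47, 0.38), (128, 0.14, 0.47, 0.38), (153, 0.15, 0.45, 0.35), (178, 0.24, 0.31, 0.23)]
333 [(3, 0.13, 0.45, 0.4), (28, 0.13, 0.46, 0.4), (53, 0.14, 0.45, 0.39), (78, 0.14, 0.46, 0.39), (103, 0.14, 0.48, 0.39), (128, 0.14, 0.49, 0.39), (153, 0.14, 0.49, 0.39), (178, 0.29, 0.28, 0.21)]
363 [(3, 0.14, 0.46, 0.41), (28, 0.15, 0.44, 0.4), (53, 0.15, 0.45, 0.39), (78, 1.3, -1.93, -0.54), (103, 0.16, 0.46, 0.39), (128, 0.14, 0.5, 0.4), (153, 0.14, 0.5, 0.39), (178, 0.14, 0.51, 0.39)]
```

View pics/w1.png

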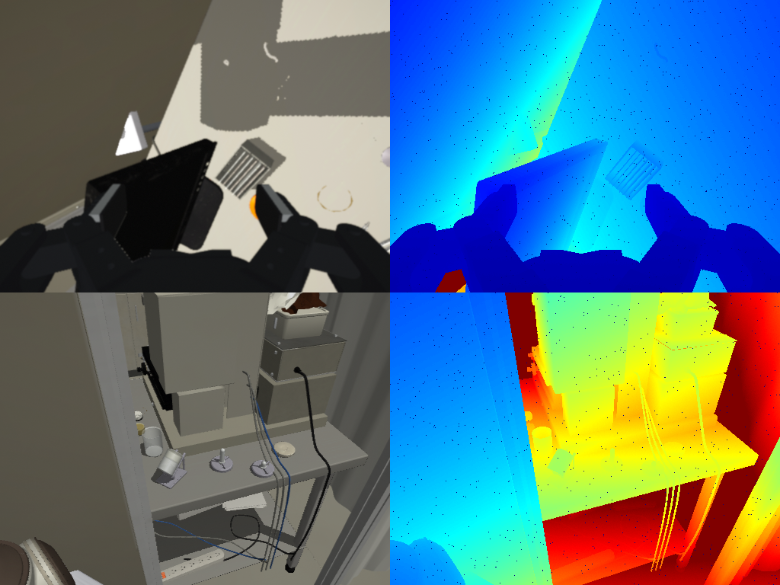

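The panel spans the whole view, out to (-0.08,0.29), and the arm already crosses its plane without any contact force. I'll check the joint torques as I return upright, rise above the monitor and begin the sweep gently.

```bash
cat >> m.py <<'E'
def rows(p,rpy,n=1):
    """shift (mm, tool axes) and rotvec (deg) from the measured pose to the world pose"""
    p0,r0=pose(); r1=R.from_euler('xyz',rpy,degrees=True)
    print('shift',(r0.inv().apply(np.array(p)-p0)*1000).round(1),'rot',np.degrees((r0.inv()*r1).as_rotvec()).round(2))
E
python3 - <<'E'
from m import *
print(telemetry.get_obs()['joint_efforts'].round(2))
rows([.167,.524,.40],[180,0,162.3]); rows([.2,.48,.40],[180,0,162.3])
E
```

```text
[  0.   -67.82  38.79   4.87   0.    -0.  ]
shift [ 1.000e-01  3.000e+00 -1.183e+02] rot [-2.692e+01  0.000e+00  1.000e-02]
shift [ -44.7  -25.5 -103.9] rot [-2.692e+01  0.000e+00  1.000e-02]
```

Request:
{"method": "play_rows", "body": {"increments": [[[0,1,-40],[-8,0,0],0],[[0,2,-80],[-16,0,0],0],[[0,3,-118],[-24,0,0],0],[[-10,-5,-115],[-27,0,0],0],[[-25,-15,-110],[-27,0,0],0],[[-45,-25,-104],[-27,0,0],0],[[-45,-25,-104],[-27,0,0],0]]}}

```text
time: 1.65
ee_pos: [0.2013, 0.4785, 0.4024]
tcp_rot: [179.6, 0.0, 162.2]
wrist_force: [0.5, -0.1, -0.3]
opening: 0.0853
grasp_force: 0.0
```

```bash
python3 - <<'E'
from m import *
o=telemetry.get_obs();print(o['joint_efforts'].round(2),o['q'].round(1))
for p in([.30,.36,.39],[.44,.15,.38],[.45,0,.35]): rows(p,[180,0,178])
E
```

```text
[ -1.04 -50.98  39.22  -0.16  -0.13  -0.48] [ 67.2   9.7  36.7 116.7  -0.   85. ]
shift [-130.2  -82.8   12. ] rot [  0.35   0.09 -15.79]
shift [-327.6 -240.    21.1] rot [  0.35   0.09 -15.79]
shift [-382.9 -380.    50.3] rot [  0.35   0.09 -15.79]
```

Request:
{"method": "play_rows", "body": {"increments": [[[-22,-14,2],[0,0,0],0],[[-44,-28,4],[0,0,0],0],[[-66,-42,6],[0,0,0],0],[[-98,-63,9],[0,0,4],0],[[-130,-83,12],[0,0,4],0],[[-163,-110,12],[0,0,0],0],[[-196,-136,12],[0,0,0],0]]}}

```text
time: 2.35
ee_pos: [0.3462, 0.2904, 0.3883]
tcp_rot: [179.8, 0.0, 162.5]
wrist_force: [0.6, -0.2, -0.9]
opening: 0.0853
grasp_force: 0.0
```

```bash
python3 - <<'E'
from m import *
o=telemetry.get_obs();print(o['joint_efforts'].round(2),o['q'].round(1))
for p in([.44,.15,.38],[.45,-.02,.37],[.45,-.03,.28]): rows(p,[180,0,173])
E
```

```text
[  8.17 -40.96  41.99   0.4    0.05   0.75] [ 3.990e+01 -9.000e-01  2.360e+01  1.143e+02  1.000e-01  5.750e+01]
shift [-131.7 -105.7    8. ] rot [  0.21   0.05 -10.52]
shift [-192.4 -264.8   17.5] rot [  0.21   0.05 -10.52]
shift [-195.3 -274.7  107.5] rot [  0.21   0.05 -10.52]
```

Request:
{"method": "play_rows", "body": {"increments": [[[-33,-26,2],[0,0,-3],0],[[-66,-53,4],[0,0,-6],0],[[-99,-79,6],[0,0,-10],0],[[-132,-106,8],[0,0,-10],0],[[-147,-146,10],[0,0,-10],0],[[-162,-186,12],[0,0,-10],0],[[-177,-226,15],[0,0,-10],0],[[-192,-265,20],[0,0,-10],0],[[-194,-270,60],[0,0,-10],0],[[-195,-275,105],[0,0,-10],0],[[-195,-275,105],[0,0,-10],0],[[-195,-275,105],[0,0,-10],0]]}}

```text
time: 3.55
ee_pos: [0.448, -0.0292, 0.2837]
tcp_rot: [179.9, 0.1, 172.3]
wrist_force: [0.8, -0.2, 2.0]
opening: 0.0853
grasp_force: 0.0
```

```bash
python3 - <<'E'
from m import *
o=telemetry.get_obs();print(o['joint_efforts'].round(2),o['q'].round(1))
A=cam_to_world('wrist');print(A[1])
p,d=camera('wrist');np.savez('wrist2.npz',p=p,d=d,A=A[0],o=A[1]);cv2.imwrite('pics/w2.png',p[:,:,::-1])
C=cloud('wrist',d);S=C.reshape(-1,3);S=S[d.ravel()>0]
m=np.linalg.norm(S[:,:2]-[.60,-.114],axis=1)<.045
for lo,hi in((.008,.014),(.03,.08)):
    f=S[m&(S[:,2]>lo)&(S[:,2]<hi)];
    if len(f):print(len(f),f.mean(0).round(4),f.min(0).round(4),f.max(0).round(4),((f.min(0)+f.max(0))/2).round(4))
B=S[(S[:,2]>.035)&(S[:,2]<.12)&(abs(S[:,1]+.002)<.045)&(abs(S[:,0]-.49)<.055)]
for x in np.arange(.44,.545,.01):
    q=B[abs(B[:,0]-x)<.003]
    if len(q)>4: print(round(x,3),len(q),q[:,1].min().round(4),q[:,1].max().round(4),q[:,1].mean().round(4),np.percentile(q[:,2],97).round(4))
E
```

```text
[-6.000e-01 -3.403e+01  3.958e+01 -4.500e-01 -2.000e-02 -2.000e-02] [-3.800e+00 -6.900e+00  5.400e+00  1.023e+02  1.000e-01  3.900e+00]
[ 0.37709172 -0.02004455  0.43579192]
722 [ 0.6025 -0.1102  0.0128] [ 0.5732 -0.1461  0.0083] [ 0.6415 -0.0781  0.014 ] [ 0.6073 -0.1121  0.0111]
160 [ 0.6037 -0.1108  0.0542] [ 0.5998 -0.1183  0.0305] [ 0.6123 -0.1055  0.0697] [ 0.6061 -0.1119  0.0501]
0.45 31 -0.013 0.0133 0.0006 0.0684
0.46 173 -0.0219 0.0285 0.002 0.0729
0.47 187 -0.0209 0.0288 0.0023 0.0794
0.48 192 -0.0223 0.0261 0.0004 0.0863
0.49 198 -0.0238 0.0252 -0.0006 0.0927
0.5 207 -0.0252 0.0238 -0.0022 0.0992
0.51 106 -0.0265 0.0213 -0.0018 0.0979
0.52 55 -0.0245 0.0208 -0.0007 0.0864
0.53 44 -0.0216 0.0146 -0.0087 0.0699
0.54 37 -0.0225 0.0118 -0.001 0.0692
```

View pics/w2.png

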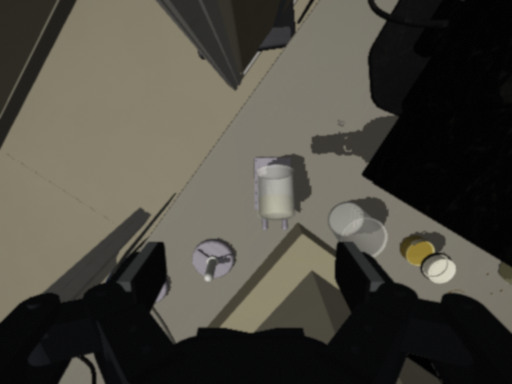

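The wrist view shows the beaker at about (276,193), the tall post foot at (213,258) with its tip at (209,275), and the big beaker at (355,228). All three cameras agree to 2–4 mm: beaker mid-point near (0.489, -0.0005), axis turned -7.5°, and tall post near (0.602, -0.113). Next I check the big beaker's clearance and work out the descent.

```bash
python3 - <<'E'
from m import *
z=np.load('wrist2.npz');d=z['d'];c,f=K('wrist');v,u=np.mgrid[:384,:512]
S=(np.stack([(u-c['cx'])/f,(v-c['cy'])/f,np.ones_like(u)],-1)*d[...,None])@z['A'].T+z['o'];S=S[d>0]
B=S[(S[:,2]>.04)&(S[:,2]<.12)&(S[:,1]>.04)&(S[:,1]<.2)&(S[:,0]>.42)&(S[:,0]<.58)];print(len(B),np.percentile(B,[1,99],axis=0).round(3))
rows([.489,-.0005,.15],[180,0,172.5]);rows([.489,-.0005,.067],[180,0,172.5])
E
```

```text
2530 [[0.421 0.046 0.041]
 [0.579 0.168 0.119]]
shift [-35.4  33.3 135.5] rot [ 0.16  0.25 -0.17]
shift [-35.   33.1 218.5] rot [ 0.16  0.25 -0.17]
```

Request:
{"method": "play_rows", "body": {"increments": [[[-17,16,20],[0,0,0],0.1],[[-35,33,50],[0,0,0],0.1],[[-35,33,90],[0,0,0],0.13],[[-35,33,130],[0,0,0],0.13],[[-35,33,160],[0,0,0],0.13],[[-35,33,160],[0,0,0],0.13],[[-35,33,160],[0,0,0],0.13]]}}

```text
time: 4.3
ee_pos: [0.4892, -0.0007, 0.1256]
tcp_rot: [179.8, 0.2, 172.4]
wrist_force: [0.7, 0.8, 0.6]
opening: 0.0743
grasp_force: 0.0
```

```bash
python3 - <<'E'
from m import *
p,d=camera('wrist');cv2.imwrite('pics/w3.png',p[:,:,::-1]);C=cloud('wrist',d);S=C.reshape(-1,3);S=S[d.ravel()>0]
B=S[(S[:,2]>.035)&(S[:,2]<.11)&(abs(S[:,1])<.036)&(abs(S[:,0]-.49)<.055)]
for x in np.arange(.44,.545,.01):
    q=B[abs(B[:,0]-x)<.002]
    if len(q)>4: print(round(x,3),len(q),*np.percentile(q[:,1],[1,99]).round(4),np.percentile(q[:,2],97).round(4))
rows([.489,-.0005,.067],[180,0,172.5])
E
```

```text
0.45 109 -0.0124 0.0133 0.0667
0.46 355 -0.0209 0.0269 0.0717
0.47 381 -0.0213 0.027 0.0785
0.48 403 -0.0222 0.0257 0.0854
0.49 417 -0.0231 0.024 0.0919
0.5 427 -0.0251 0.0229 0.0984
0.51 147 -0.026 0.0226 0.0943
0.52 55 -0.0234 0.0193 0.0802
0.53 64 -0.0225 0.0117 0.0655
0.54 56 -0.0212 0.0121 0.0677
shift [ 0.8  0.1 59. ] rot [ 0.17  0.3  -0.16]
```

View pics/w3.png

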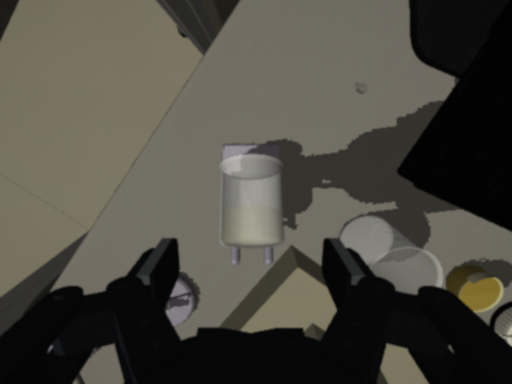

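The beaker sits centred between the fingers with its axis upright in the image at (252,195), and the big beaker is clear at (372,250) and beyond. Now I descend and grip.

Request:
{"method": "play_rows", "body": {"increments": [[[1,0,25],[0,0,0],0.13],[[1,0,45],[0,0,0],0.13],[[1,0,59],[0,0,0],0.13],[[1,0,59],[0,0,0],0.13],[[1,0,59],[0,0,0],0.3],[[1,0,59],[0,0,0],0.5],[[1,0,59],[0,0,0],0.6],[[1,0,59],[0,0,0],0.6],[[1,0,59],[0,0,0],0.6],[[1,0,59],[0,0,0],0.6]], "grip_force": 30}}

```text
time: 5.35
ee_pos: [0.4876, 0.0002, 0.0654]
tcp_rot: [179.7, 0.2, 172.4]
wrist_force: [-0.7, 5.8, 7.0]
opening: 0.0418
grasp_force: 28.3
```

```bash
python3 - <<'E'
from m import *
print(telemetry.get_obs()['opening'],telemetry.get_obs()['wrist_force'])
p,d=camera('wrist');q,_=camera('scene')
im=np.hstack([p[:,:,::-1],cv2.resize(q[160:280,150:310,::-1],(512,384))]);cv2.imwrite('pics/w4.png',cv2.resize(im,(800,300)))
E
```

```text
0.041813262878115175 [-0.72394434  5.79548299  7.03507948]
```

View pics/w4.png

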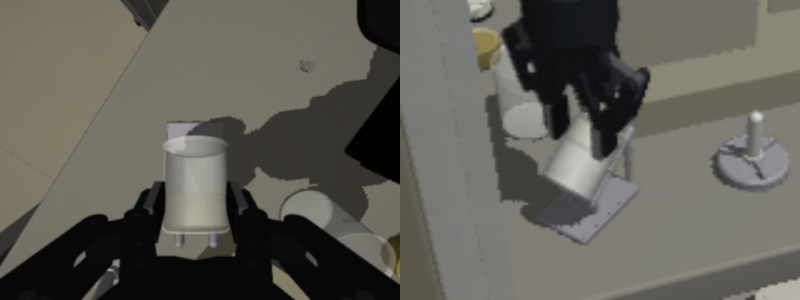

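The view shows the pads against both sides of the beaker at (163..228, 215), and the beaker hasn't moved. The 42 mm opening is smaller than expected, so I'll check the pad depth relative to the beaker using the cloud.

```bash
python3 - <<'E'
from m import *
p,d=camera('wrist');C=cloud('wrist',d);P,r=pose()
T=r.inv().apply((C.reshape(-1,3)-P)).reshape(C.shape)*1000  # tool coords mm
br=p.astype(int).sum(2)
# dark finger points near
m=(d>0)&(br<150)&(abs(T[...,1])<60)&(abs(T[...,0])<30)&(T[...,2]>-60)&(T[...,2]<40)
S=T[m]
for lo in range(-60,40,8):
    q=S[(S[:,2]>=lo)&(S[:,2]<lo+8)]
    a=q[q[:,1]<0];b=q[q[:,1]>0]
    if len(a)and len(b): print(lo,len(q),'L',a[:,1].min().round(1),a[:,1].max().round(1),'R',b[:,1].min().round(1),b[:,1].max().round(1),'x',q[:,0].min().round(1),q[:,0].max().round(1))
B=T[(d>0)&(br>=150)&(T[...,2]>-50)&(T[...,2]<30)&(abs(T[...,1])<40)&(abs(T[...,0])<55)]
for x in range(-25,50,6):
    q=B[abs(B[:,0]-x)<2]
    if len(q)>4: print('x',x,len(q),np.percentile(q[:,1],[1,99]).round(1),'z top',np.percentile(q[:,2],3).round(1))
E
```

```text
-60 1232 L -52.3 -21.6 R 21.6 51.6 x 1.3 14.4
-52 893 L -37.4 -20.6 R 20.7 32.3 x -11.1 12.4
-44 696 L -34.4 -20.5 R 20.7 34.2 x -11.2 12.0
-36 629 L -34.6 -20.5 R 20.8 34.6 x -11.5 11.7
-28 524 L -34.5 -20.6 R 20.8 34.2 x -10.9 11.9
-20 231 L -33.1 -20.6 R 20.8 33.2 x -22.5 11.4
x -25 25 [-23.7  23.3] z top -22.7
x -19 327 [-22.6  22.8] z top -31.5
x -13 770 [-21.   20.9] z top -32.5
x -7 762 [-20.7  20.1] z top -29.4
x -1 727 [-20.8  20.4] z top -25.3
x 5 766 [-23.3  34.3] z top -21.6
x 11 812 [-25.2  24.8] z top -48.8
x 17 726 [-23.1  23.9] z top -13.4
x 23 693 [-23.5  23.7] z top -9.8
x 29 667 [-23.9  24.1] z top -6.0
x 35 461 [-18.9  18.9] z top -1.9
```

```bash
python3 - <<'E'
from m import *
c,f=K('wrist');v,u=np.mgrid[:384,:512];H=np.array(c['hand_eye'])
p,dn=camera('wrist')
for n,d,p in(('open',np.load('wrist2.npz')['d'],np.load('wrist2.npz')['p']),('now',dn,p)):
    T=(np.stack([(u-c['cx'])/f,(v-c['cy'])/f,np.ones_like(u)],-1)*d[...,None])@H[:3,:3].T+H[:3,3];T*=1000
    m=(d>0)&(abs(T[...,2]+5)<60)&(T[...,2]<45)&(abs(T[...,1])>(30 if n=='open' else 19))&(abs(T[...,1])<64)&(p.astype(int).sum(2)<200)
    for s in(-1,1):
        q=T[m&(np.sign(T[...,1])==s)]
        print(n,s,len(q),'z pct',np.percentile(q[:,2],[50,90,97,99,100]).round(1)); 
        t=q[q[:,2]>np.percentile(q[:,2],90)];print(t.mean(0).round(1),t.min(0).round(1),t.max(0).round(1))
E
```

```text
open -1 2401 z pct [-46.5 -30.4 -26.6 -24.7 -23. ]
[  2.7 -43.6 -27.6] [-10.8 -54.6 -30.4] [ 11.5 -42.1 -23. ]
open 1 2403 z pct [-46.4 -30.3 -26.1 -24.2 -22.7]
[  2.5  43.7 -27.2] [-10.7  42.2 -30.3] [ 11.4  54.1 -22.7]
now -1 3141 z pct [-52.6 -25.9 -19.2 -16.2   0.3]
[  5.7 -24.2 -20.8] [-10.2 -34.5 -25.9] [ 11.6 -20.6   0.3]
now 1 3705 z pct [-48.5  26.9  40.6  43.4  45. ]
[-84.8  30.8  36.8] [-99.2  19.5  26.9] [-74.7  39.1  45. ]
```

```bash
python3 - <<'E'
from m import *
c,f=K('wrist');v,u=np.mgrid[:384,:512];H=np.array(c['hand_eye'])
z=np.load('wrist2.npz');d=z['d'];print(d[d>0].min())
T=((np.stack([(u-c['cx'])/f,(v-c['cy'])/f,np.ones_like(u)],-1)*d[...,None])@H[:3,:3].T+H[:3,3])*1000
for r in range(300,384,12): print(r,[T[r,k].round(0).astype(int).tolist() for k in(190,220,250,280,310)])
print('finger',[T[k,145].round(0).astype(int).tolist() for k in range(240,330,10)])
E
```

```text
0.055060644
300 [[-253, -107, 284], [-253, -54, 285], [-221, 0, 241], [-221, 48, 241], [-180, 83, 186]]
312 [[-278, -109, 285], [-276, -54, 282], [-244, 0, 241], [-228, 46, 221], [-185, 79, 168]]
324 [[-305, -111, 285], [-273, -51, 248], [-267, 0, 241], [-229, 44, 197], [-187, 75, 148]]
336 [[-330, -112, 284], [11, -9, -86], [10, 0, -85], [10, 8, -85], [-191, 73, 133]]
348 [[11, -16, -91], [12, -8, -91], [12, 0, -92], [11, 8, -91], [11, 16, -91]]
360 [[20, -13, -103], [11, -8, -95], [11, 0, -94], [11, 7, -95], [19, 13, -103]]
372 [[19, -13, -106], [10, -7, -98], [11, 0, -98], [10, 7, -98], [19, 12, -105]]
finger [[-335, -344, 705], [11, -48, -35], [11, -44, -44], [9, -43, -49], [6, -42, -51], [2, -43, -52], [-1, -42, -54], [17, -30, -83], [17, -29, -87]]
```

The cloud shows the whole gripper about 30 mm further back along z than the stated TCP: tips at -14, body at -85. The pads therefore hold only the upper part of the beaker. I'll open, go 25 mm lower and regrip.

Request:
{"method": "play_rows", "body": {"increments": [[[0,0,0],[0,0,0],0.3],[[0,0,0],[0,0,0],0.15],[[0,0,0],[0,0,0],0.13],[[0,0,0],[0,0,0],0.13],[[0,0,10],[0,0,0],0.13],[[0,0,18],[0,0,0],0.13],[[0,0,25],[0,0,0],0.13],[[0,0,25],[0,0,0],0.13]]}}

```text
time: 6.35
ee_pos: [0.4856, -0.0009, 0.0365]
tcp_rot: [179.9, -0.1, 172.3]
wrist_force: [0.3, 0.2, -0.3]
opening: 0.074
grasp_force: 0.0
```

```bash
cat > b.py <<'E'
from m import *
p,d=camera('wrist');C=cloud('wrist',d);P,r=pose();print(P.round(4))
T=r.inv().apply((C.reshape(-1,3)-P)).reshape(C.shape)*1000
br=p.astype(int).sum(2)
B=T[(d>0)&(br>=150)&(T[...,2]>-70)&(T[...,2]<30)&(abs(T[...,1])<34)&(abs(T[...,0])<55)]
for x in range(-25,50,6):
    q=B[abs(B[:,0]-x)<2]
    if len(q)>4: print('x',x,len(q),np.percentile(q[:,1],[1,99]).round(1),'z top',np.percentile(q[:,2],3).round(1))
E
python3 b.py
```

```text
[ 0.4859 -0.0009  0.0373]
x -25 7 [25.3 26.2] z top -47.3
x -19 106 [-21.6  26.2] z top -50.6
x -13 764 [-22.1  25.6] z top -59.1
x -7 1293 [-21.   25.1] z top -57.2
x -1 1227 [-21.5  25.3] z top -53.0
x 5 1154 [-21.4  24.9] z top -49.1
x 11 1091 [-21.5  24.6] z top -45.2
x 17 1067 [-21.6  24.7] z top -41.4
x 23 1015 [-22.9  25. ] z top -37.1
x 29 931 [-21.2  24.3] z top -33.4
x 35 479 [-14.4  18.2] z top -30.1
```

Request:
{"method": "play_rows", "body": {"increments": [[[1,2,0],[0,0,0],0.2],[[1,2,0],[0,0,0],0.35],[[1,2,0],[0,0,0],0.5],[[1,2,0],[0,0,0],0.6],[[1,2,0],[0,0,0],0.6],[[1,2,0],[0,0,0],0.6],[[1,2,0],[0,0,0],0.6]], "grip_force": 35}}

```text
time: 7.1
ee_pos: [0.4858, 0.001, 0.0389]
tcp_rot: [179.9, 0.1, 172.3]
wrist_force: [-2.0, -2.0, 5.7]
opening: 0.0504
grasp_force: 35.9
```

The opening is 50.4 mm, which matches mid-length. Lifting straight up.

Request:
{"method": "play_rows", "body": {"increments": [[[0,0,-10],[0,0,0],0.6],[[0,0,-25],[0,0,0],0.6],[[0,0,-50],[0,0,0],0.6],[[0,0,-80],[0,0,0],0.6],[[0,0,-110],[0,0,0],0.6],[[0,0,-140],[0,0,0],0.6],[[0,0,-160],[0,0,0],0.6],[[0,0,-160],[0,0,0],0.6],[[0,0,-160],[0,0,0],0.6]]}}

```text
time: 8.0
ee_pos: [0.4859, 0.001, 0.1988]
tcp_rot: [179.9, 0.1, 172.3]
wrist_force: [-0.0, -0.2, -1.2]
opening: 0.0502
grasp_force: 36.8
```

```bash
python3 b.py; python3 -c "
from m import *
o=telemetry.get_obs();print(o['tcp_rot'],o['q'].round(1),o['opening'],o['wrist_force'])"
```

```text
[0.4856 0.001  0.1979]
x -25 5 [-23.6  24.8] z top -44.2
x -19 156 [-24.2  24.4] z top -49.8
x -13 1045 [-23.9  23.9] z top -57.4
x -7 1218 [-23.6  22.9] z top -54.3
x -1 1155 [-24.2  22. ] z top -50.4
x 5 1078 [-23.9  21.9] z top -46.5
x 11 1160 [-29.9  31.2] z top -50.0
x 17 991 [-23.2  23.5] z top -38.6
x 23 989 [-23.9  23.7] z top -34.7
x 29 865 [-22.8  22.8] z top -30.8
x 35 440 [-15.8  16. ] z top -27.5
[1.79863067e+02 8.41099020e-03 1.72312151e+02] [ 0.  -4.3 -1.8 92.5  0.1  7.7] 0.050291337588300636 [-0.13153167  0.03280041 -1.03905929]
```

Held firmly: the axis is 35° below level and mid-length is about (-2.5, 0, -22) mm in tool axes. Next I compute the 55° turn and the carry.

```bash
cat >> m.py <<'E'
MID=np.array([-2.5,0,-21.8])/1000
def goalR(alpha,tilt):
    a=np.radians(alpha);h=np.array([np.cos(a),np.sin(a),0]);t=np.radians(tilt);k=np.array([0,0,1.])
    x=-np.cos(t)*h-np.sin(t)*k; z=np.sin(t)*h-np.cos(t)*k; return R.from_matrix(np.c_[x,np.cross(z,x),z])
def go(mid,alpha,tilt):
    p0,r0=pose();r1=goalR(alpha,tilt);p=np.array(mid)-r1.apply(MID)
    print(tilt,'tcp',p.round(3),'shift',(r0.inv().apply(p-p0)*1000).round(1),'rot',np.degrees((r0.inv()*r1).as_rotvec()).round(2))
E
python3 - <<'E'
from m import *
p0,r0=pose();mid=p0+r0.apply(MID);print(mid)
for t in(8,16,24,32,40,48,55): go(mid,-7.7,t)
go([.602,-.113,.16],-10,55)
E
```

```text
[0.48803398 0.00056695 0.21969617]
8 tcp [0.489 0.    0.198] shift [-3.1 -0.1  0.1] rot [ 0.14 -7.99  0.  ]
16 tcp [0.492 0.    0.198] shift [-6.1 -0.1 -0.2] rot [ 1.400e-01 -1.599e+01 -1.000e-02]
24 tcp [ 0.495 -0.     0.199] shift [-9.1 -0.1 -0.9] rot [ 1.400e-01 -2.399e+01 -2.000e-02]
32 tcp [ 0.497 -0.001  0.2  ] shift [-11.9  -0.   -2. ] rot [ 1.400e-01 -3.199e+01 -3.000e-02]
40 tcp [ 0.5   -0.001  0.201] shift [-14.6  -0.   -3.5] rot [  0.14 -39.99  -0.04]
48 tcp [ 0.502 -0.001  0.203] shift [-17.   -0.   -5.4] rot [  0.13 -47.99  -0.05]
55 tcp [ 0.504 -0.002  0.205] shift [-18.9  -0.   -7.2] rot [ 1.300e-01 -5.499e+01 -5.000e-02]
55 tcp [ 0.618 -0.116  0.145] shift [-147.   -98.1   52.2] rot [  1.24 -54.99   2.07]
```

Request:
{"method": "play_rows", "body": {"increments": [[[-3,0,0],[0,-8,0],0.6],[[-6,0,0],[0,-16,0],0.6],[[-9,0,-1],[0,-24,0],0.6],[[-12,0,-2],[0,-32,0],0.6],[[-15,0,-4],[0,-40,0],0.6],[[-17,0,-5],[0,-48,0],0.6],[[-19,0,-7],[0,-55,0],0.6],[[-40,-15,-7],[0,-55,0],0.6],[[-65,-40,5],[0.5,-55,1],0.6],[[-95,-65,20],[1,-55,2],0.6],[[-125,-85,30],[1.2,-55,2],0.6],[[-145,-98,40],[1.2,-55,2],0.6],[[-147,-98,45],[1.2,-55,2],0.6],[[-147,-98,45],[1.2,-55,2],0.6],[[-147,-98,45],[1.2,-55,2],0.6]]}}

```text
time: 9.55
ee_pos: [0.6177, -0.1152, 0.1522]
tcp_rot: [180.0, 55.0, 170.1]
wrist_force: [0.2, 0.4, -0.9]
opening: 0.0503
grasp_force: 36.9
```

```bash
python3 - <<'E'
from m import *
o=telemetry.get_obs();print(o['q'].round(1),o['tcp_rot'].round(2),o['opening'],o['wrist_force'].round(1))
p0,r0=pose();print('mid',p0+r0.apply(MID),'axis',r0.apply([np.cos(np.radians(35)),0,np.sin(np.radians(35))]))
ims=[]
for n,roi in(('scene',(130,270,220,390)),('top',(120,220,220,345))):
    p,d=camera(n);np.savez(n+'2.npz',p=p,d=d);C=cloud(n,d);r=roi
    ims.append(cv2.resize(p[r[0]:r[1],r[2]:r[3],::-1],(395,320),interpolation=cv2.INTER_CUBIC))
    S=C.reshape(-1,3);br=p.astype(int).sum(2).ravel()
    q=S[(br>250)&(abs(S[:,0]-.602)<.04)&(abs(S[:,1]+.113)<.05)&(S[:,2]>.09)&(S[:,2]<.22)]
    print(n,len(q),q.mean(0).round(4),np.percentile(q,[2,98],axis=0).round(4))
    t=q[q[:,2]>np.percentile(q[:,2],98)-.006];print(' top disc',len(t),t.mean(0).round(4),t.min(0).round(4),t.max(0).round(4))
cv2.imwrite('pics/p1.png',np.hstack(ims))
E
```

```text
[-11.  -35.2 -50.1  20.1   0.9  -0.6] [179.99  54.96 170.08] 0.05029374953812744 [ 0.2  0.4 -0.9]
mid [ 0.60150454 -0.11239288  0.16677833] axis [-7.12360293e-04  2.65420597e-04 -9.99999711e-01]
scene 429 [ 0.5922 -0.1167  0.1823] [[ 0.5746 -0.1361  0.1375]
 [ 0.6209 -0.0911  0.2026]]
 top disc 248 [ 0.5987 -0.114   0.2007] [ 0.5769 -0.1362  0.1968] [ 0.6242 -0.0887  0.2035]
top 682 [ 0.596  -0.1133  0.19  ] [[ 0.5755 -0.1484  0.1397]
 [ 0.6242 -0.0816  0.2053]]
 top disc 389 [ 0.6019 -0.1134  0.2024] [ 0.5631 -0.1626  0.1994] [ 0.6283 -0.0843  0.2136]
```

```bash
python3 - <<'E'
from m import *
for n in('scene','top'):
    z=np.load(n+'2.npz');C=cloud(n,z['d']);S=C.reshape(-1,3);br=z['p'].astype(int).sum(2).ravel()
    t=S[(br>250)&(np.linalg.norm(S[:,:2]-[.600,-.113],axis=1)<.021)&(S[:,2]>.192)&(S[:,2]<.212)]
    a=np.c_[t[:,:2]-[.6,-.113],np.ones(len(t))]
    for _ in range(3):
        s=np.linalg.lstsq(a,t[:,2],rcond=None)[0];e=abs(a@s-t[:,2]);a,t=a[e<2.5*np.median(e)],t[e<2.5*np.median(e)]
    print(n,len(t),'slope deg x,y',np.degrees(np.arctan(s[:2])).round(2),'z',s[2].round(4),'med err',np.median(e).round(4))
    # front profile: beaker wall lowest bright point
    q=S[(br>220)&(np.linalg.norm(S[:,:2]-[.600,-.113],axis=1)<.03)&(S[:,2]>.1)]
    print(np.percentile(q[:,2],[.5,2,5]).round(4))
go([.6025,-.113,.0535],-10,55); go([.6025,-.113,.11],-10,55);go([.6025,-.113,.0485],-10,55)
E
```

```text
scene 150 slope deg x,y [-1.82 -0.05] z 0.201 med err 0.0004
[0.1369 0.1375 0.139 ]
top 253 slope deg x,y [-0.78  0.86] z 0.2026 med err 0.0009
[0.1385 0.1395 0.143 ]
55 tcp [ 0.619 -0.116  0.039] shift [93.7 -0.7 66.3] rot [0.1  0.09 0.07]
55 tcp [ 0.619 -0.116  0.095] shift [47.4 -0.7 33.9] rot [0.1  0.09 0.07]
55 tcp [ 0.619 -0.116  0.034] shift [97.8 -0.7 69.1] rot [0.1  0.09 0.07]
```

View pics/p1.png

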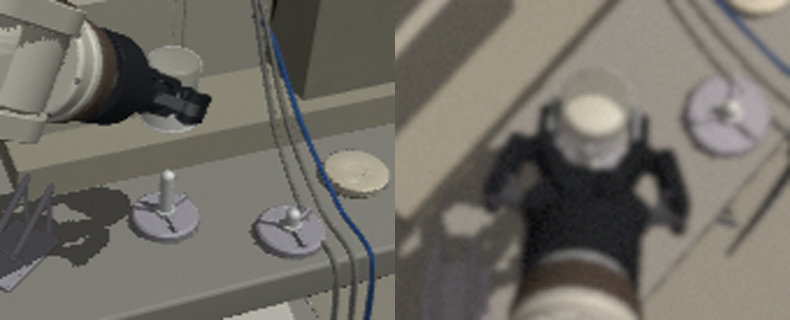

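The beaker is upside down above the tall post: in the scene crop it is at (175,85) with the post at (168,200), and the tip is clear below it. Alignment is within about 3 mm and the tilt about 1°. Lowering straight down.

Request:
{"method": "play_rows", "body": {"increments": [[[20,0,14],[0,-1,0],0.6],[[41,0,29],[0,-1,0],0.6],[[61,0,43],[0,-1,0],0.6],[[78,0,55],[0,-1,0],0.6],[[86,0,60],[0,-1,0],0.6],[[88,0,62],[0,-1,0],0.6],[[90,0,63],[0,-1,0],0.6],[[90,0,63],[0,-1,0],0.6]]}}

```text
time: 10.45
ee_pos: [0.6189, -0.1158, 0.0445]
tcp_rot: [-180.0, 56.1, 170.1]
wrist_force: [0.9, 0.1, 0.4]
opening: 0.0499
grasp_force: 36.9
```

```bash
cat > t.py <<'E'
from m import *
o=telemetry.get_obs();print(o['time'],o['ee_pos'].round(4),o['wrist_force'].round(1),o['opening'])
for n in('scene','top'):
    p,d=camera(n);C=cloud(n,d);S=C.reshape(-1,3);br=p.astype(int).sum(2).ravel()
    t=S[(br>250)&(np.linalg.norm(S[:,:2]-[.600,-.113],axis=1)<.021)&(S[:,2]>.075)&(S[:,2]<.125)]
    t=t[t[:,2]>np.percentile(t[:,2],97)-.005]
    a=np.c_[t[:,:2]-[.6,-.113],np.ones(len(t))]
    for _ in range(3):
        s=np.linalg.lstsq(a,t[:,2],rcond=None)[0];e=abs(a@s-t[:,2]);k=e<2.5*np.median(e);a,t=a[k],t[k]
    print(n,len(t),'slope',np.degrees(np.arctan(s[:2])).round(2),'z',s[2].round(4),'ctr',t.mean(0).round(4),((t.min(0)+t.max(0))/2).round(4))
E
python3 t.py
```

```text
10.45 [ 0.6189 -0.1158  0.0445] [0.9 0.1 0.4] 0.04988160292684828
scene 127 slope [-0.09  0.42] z 0.0931 ctr [ 0.5988 -0.1134  0.093 ] [ 0.5998 -0.1131  0.0931]
top 172 slope [-0.08  0.45] z 0.0936 ctr [ 0.6004 -0.1134  0.0935] [ 0.6003 -0.1136  0.0936]
```

Request:
{"method": "play_rows", "body": {"increments": [[[3.3,0,2.2],[0,0,0],0.6],[[6.6,0,4.5],[0,0,0],0.6],[[7.5,0,5],[0,0,0],0.6],[[8.3,0,5.6],[0,0,0],0.6],[[8.3,0,5.6],[0,0,0],0.6],[[8.3,0,5.6],[0,0,0],0.6]]}}

```text
time: 11.15
ee_pos: [0.6183, -0.1158, 0.0332]
tcp_rot: [-180.0, 56.0, 170.1]
wrist_force: [0.3, -0.8, 0.2]
opening: 0.0497
grasp_force: 36.9
```

```bash
python3 t.py
```

```text
11.15 [ 0.6183 -0.1158  0.0332] [ 0.3 -0.8  0.2] 0.04973391489904264
scene 138 slope [-1.3  -0.48] z 0.0817 ctr [ 0.5996 -0.113   0.0817] [ 0.6005 -0.1127  0.0817]
top 196 slope [-0.63 -0.27] z 0.0825 ctr [ 0.6001 -0.113   0.0825] [ 0.6008 -0.1128  0.0827]
```

Request:
{"method": "play_rows", "body": {"increments": [[[0.4,0,0.3],[0,0,0],0.6],[[0.8,0,0.6],[0,0,0],0.6],[[0.8,0,0.6],[0,0,0],0.6],[[0.8,0,0.6],[0,0,0],0.6]]}}

```text
time: 11.65
ee_pos: [0.6186, -0.1159, 0.0327]
tcp_rot: [-180.0, 56.1, 170.1]
wrist_force: [-1.7, -0.3, 3.4]
opening: 0.0501
grasp_force: 37.2
```

Request:
{"method": "play_rows", "body": {"increments": [[[0.5,0,0.3],[0,0,0],0.6],[[0.5,0,0.3],[0,0,0],0.6],[[0.5,0,0.3],[0,0,0],0.6]]}}

```text
time: 11.95
ee_pos: [0.6188, -0.1159, 0.0325]
tcp_rot: [-180.0, 56.1, 170.1]
wrist_force: [-3.5, 0.3, 6.1]
opening: 0.0499
grasp_force: 37.6
```

Contact is confirmed. Opening slowly.

Request:
{"method": "play_rows", "body": {"increments": [[[0,0,0],[0,0,0],0.4],[[0,0,0],[0,0,0],0.35],[[0,0,0],[0,0,0],0.3],[[0,0,0],[0,0,0],0.25],[[0,0,0],[0,0,0],0.2],[[0,0,0],[0,0,0],0.2],[[0,0,0],[0,0,0],0.2]]}}

```text
time: 12.65
ee_pos: [0.6183, -0.1158, 0.0314]
tcp_rot: [180.0, 56.0, 170.1]
wrist_force: [-0.5, -0.0, 0.3]
opening: 0.0685
grasp_force: 0.0
```

```bash
python3 t.py
```

```text
12.65 [ 0.6183 -0.1158  0.0314] [-0.5 -0.   0.3] 0.06846601910414966
scene 146 slope [ 0.04 -0.04] z 0.0813 ctr [ 0.5999 -0.113   0.0813] [ 0.5999 -0.1128  0.0813]
top 170 slope [ 1.14 -0.08] z 0.0821 ctr [ 0.5996 -0.1133  0.082 ] [ 0.6001 -0.1128  0.0823]
```

Request:
{"method": "play_rows", "body": {"increments": [[[0,0,-10],[0,0,0],0.2],[[0,0,-25],[0,0,0],0.2],[[0,0,-45],[0,0,0],0.2],[[0,0,-70],[0,0,0],0.2],[[0,0,-100],[0,0,0],0.2],[[-40,0,-120],[0,0,0],0.2],[[-80,0,-140],[0,0,0],0.2],[[-80,0,-140],[0,0,0],0.2],[[-80,0,-140],[0,0,0],0.2]]}}

```text
time: 13.65
ee_pos: [0.5586, -0.1056, 0.1773]
tcp_rot: [180.0, 55.8, 170.1]
wrist_force: [-0.7, 0.2, -1.5]
opening: 0.0687
grasp_force: 0.0
```

```bash
python3 t.py; python3 - <<'E'
from m import *
# big beaker unchanged: compare with the first pictures
for n,r in(('scene',(175,218,185,215)),('top',(170,205,172,208))):
    p,_=camera(n);a=np.load(n+'.npz')['p'];s=np.s_[r[0]:r[1],r[2]:r[3]];print(n,np.abs(p[s].astype(int)-a[s]).mean().round(2))
E
```

```text
13.65 [ 0.5586 -0.1056  0.1773] [-0.7  0.2 -1.5] 0.0687198455235303
scene 151 slope [-0.28 -1.2 ] z 0.0813 ctr [ 0.5999 -0.1131  0.0813] [ 0.5998 -0.1135  0.0814]
top 180 slope [0.18 0.52] z 0.0822 ctr [ 0.6005 -0.1127  0.0822] [ 0.5996 -0.1128  0.0824]
scene 16.5
top 9.93
```

```bash
python3 - <<'E'
from m import *
for n in('top','scene'):
    a=np.load(n+'.npz')['d'];_,b=camera(n)
    for d in(a,b):
        S=cloud(n,d).reshape(-1,3);q=S[(S[:,2]>.04)&(S[:,2]<.083)&(S[:,1]>.06)&(S[:,1]<.14)&(S[:,0]>.49)&(S[:,0]<.565)]
        print(n,len(q),q.mean(0).round(4),np.percentile(q,[3,97],axis=0).round(3).tolist())
E
```

```text
top 116 [0.5451 0.1076 0.0651] [[0.536, 0.081, 0.042], [0.563, 0.139, 0.082]]
top 116 [0.5451 0.1071 0.0652] [[0.536, 0.081, 0.043], [0.563, 0.139, 0.082]]
scene 289 [0.543  0.1008 0.06  ] [[0.534, 0.083, 0.041], [0.562, 0.131, 0.079]]
scene 8 [0.561  0.0834 0.045 ] [[0.558, 0.083, 0.04], [0.563, 0.084, 0.052]]
```

The big beaker hasn't moved: the top camera gives the same position as before, and the arm now hides it from the scene camera. Handing in.

```bash
python3 -c "
from m import *
print(workorder.job_done())"
```

```text
the job is handed in; nothing more can be done
None
```

The beaker is upside down over the taller post, resting level on the ribs (closed end at about 82 mm, as expected), released with the gripper clear; the big beaker did not move, and I handed the job in at about 14 s of the 38 s allowed.

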